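# Refit a balance pan and hold the 200 g calibration weight ready above it

## Task

The balance has been cleaned: set its round weighing pan back on the spindle inside the open glass draught shield, fully down and level and without forcing it, and let go of it. Then lift the 200 g calibration weight (the middle one of the three in the case) over the glass and hold it upright and still about a centimetre above the middle of the pan while the balance finds its zero; finish while still holding it there, not set down. The weight must never touch the pan, the glass must not be knocked, and the other two weights, the bottle and the jar stay undisturbed.

Things in the scene. Friction and masses are not known exactly. Their poses are not given: they have to be found in the camera images.
- balance: Laboratory precision balance, light grey housing 315 mm (its x) by 220 mm (its y), fixed. Origin at bench level straight under the spindle, z up; display and keys (at most 60 mm above the bench) lie towards its -x, to 200 mm in front of the origin; its back is 115 mm behind. Around the spindle a flat deck 60 mm above the bench carries the glass shield.
- shield: Open-topped square draught shield of clear glass with aluminium edges, fixed on the balance's deck, centred on the spindle, sides parallel to the balance's x and y. 190 mm square inside, walls 4 mm thick and 60 mm high, so its rim is 120 mm above the bench. The origin is at the centre of its foot, on the deck (60 mm above the bench).
- spindle_seat (a point): Centre of the flat upper face of the spindle's shoulder (dark steel, 30 mm in diameter), 66 mm above the bench: the pan's sleeve comes to rest on it. From here the brass spindle rises 18 mm: 10 mm in diameter for 13 mm, then tapering to a 4 mm tip. Axes are those of the balance, z up.
- pan: Loose round steel weighing pan, 100 to 150 g: flat-topped plate 64 mm in diameter, its edge 20 to 29 mm above the origin; under its centre a sleeve 21 mm outside, 20 mm long, bore 13 mm, open below, 20 mm deep. Origin: centre of the sleeve's lower end, z up. It starts upright on its sleeve on the bench. Fully down, its origin is at spindle_seat and its top 95 mm above the bench.
- pan_top (a point): Centre of the pan's flat top, 29 mm above the pan's origin.
- weight_200: 200 g steel calibration weight, the middle one of the row and the middle in size. Body 30 mm in diameter and 29 mm high; above it a neck 12 mm in diameter and 8 mm long; on top a knob 20 mm in diameter and 12 mm high; 49 mm in all. The origin is at the centre of its flat underside, z up. At the start it stands in the case's middle recess, its underside 10 mm above the bench.
- case: Weight case without its lid, a blue block in a wooden frame, 221 mm (its x) by 88 mm (its y), 22 mm high, fixed to the bench. The origin is at the centre of its underside. Three round recesses, 12 mm deep (floor 10 mm above the bench) and 3 mm wider than the weights, lie along its x axis: 500 g at x = -66 mm, 200 g at 0, 100 g at +64 mm.
- weight_500: 500 g steel weight of the same shape, 40 mm in diameter and 67.5 mm high in all, origin at the centre of its underside. To be left in its recess.
- weight_100: 100 g steel weight of the same shape, 24 mm in diameter and 39 mm high in all, origin at the centre of its underside. To be left in its recess.
- bottle: Closed glass bottle with a blue cap, 64 mm in diameter and 125 mm high, origin at the centre of its underside. To be left standing.
- jar: Closed white jar with an orange lid, 56 mm in diameter and 70 mm high, origin at the centre of its underside. To be left standing.
Not all that is in view belongs to the job. What is shaped like the weight_500 but brown is not meant. What is shaped like the weight_200 but brown is not meant.

How it is judged:
By the outcome, as a careful person would: the job done as asked, in the order asked, and still so for the second after the job is handed in, while the arm keeps its last pose, push and grip.
It also fails if it takes over 61 s, if anything falls off the work surface, if the arm or the gripper's body presses on something with over 40 N, if the wrist force passes 120 N, or if a joint passes its speed limit or range.

## Robot

A 6-joint arm with a two-finger parallel gripper is mounted at the origin on the work surface. World frame = base frame: x ahead of the robot, y to its left, z up, the work surface at z = 0. Lengths are in mm, angles in rad, forces in N, time in s.
With the tool pointing down it reaches from about 275 to 825 mm from the base axis. Payload 5.2 kg.
Tool frame: the origin (TCP) lies at the very end of the fingers, on their centre line; the grasp point (between the pads) lies 19 mm behind it; z points along the fingers, y is the direction in which the jaws open and shut (so a half turn about z gives the same grasp; the last joint's range is limited). The gripper opens to 93 mm and grips with 3 to 60 N. Pads are 15 mm wide; open, the fingers measure 128 mm over their backs; the gripper's body (75 mm by 188 mm) begins 65 mm behind the grasp point.
Start: joints at [1.063, 0.259, 1.535, -0, 1.348, -0.203], TCP at [165.034, 524.661, 218.653] pointing down, gripper open.
Joint ranges: [-3.14, 3.14], [-0.91, 2.08], [0.19, 2.58], [-1.22, 4.36], [0.22, 2.71], [-3.12, 3.12]. Speed limits (rad/s): [2.57, 2.57, 3.14, 3.14, 3.14, 3.14].

## Interface

Orientations are given as [roll, pitch, yaw] about the fixed x, y, z axes, in that order (R = Rz(yaw) Ry(pitch) Rx(roll)).
In Python, from bench import robot gives the robot as it stands. The module is installed in compiled form; this text tells all that it offers. Calls block until the motion is done:
- robot.move_ptp(position, orientation): joint-space move of the TCP to a pose.
- robot.move_linear(position, ori=None, speed=150, f_stop=None): straight line of the TCP; ori=None keeps the orientation; speed is the mean speed in mm/s. With f_stop (N) it stops when the force on the tool has changed by that much, and returns True; else False.
- robot.move_j(angles): joint-space move.
- robot.move_gripper(opening): opening from 0.0 (shut) to 1.0 (fully open); the grip force is fixed at half the most; returns when the fingers have stopped.
- robot.sleep(seconds).
- robot.inverse_kinematics(position, orientation): joint angles nearest the present ones, or None.
- robot.get_image(name): name is "side" or "top"; returns a dict with "img" (384x512x3 uint8, blue, green, red), "fovy" (degrees; the focal length in pixels is half the picture's height over the tangent of half this angle, whatever the lens; pixels are square), "cx", "cy" (the principal point, pixels), "eye" and "orientation" of the camera in the world. Camera axes: x right, y down, z forward; pixel columns grow to the right and rows downward; lengths in mm; the calibration is good to about 2 mm. A picture is of the moment at which its call begins. There is no depth.
A pose or a line that the arm cannot do raises robot.MotionError and nothing moves.
- robot.hand_in(): hands the job in, once; it reports no verdict.
Readings, each from a call of its own:
- robot.current_t(): time.
- robot.current_qpos(): joint angles.
- robot.current_joint_vel(): joint speeds.
- robot.current_joint_efforts(): joint torques, N m.
- robot.current_tcp_pos(): TCP position.
- robot.current_eef_rot(): TCP orientation.
- robot.current_contact_force(): force on the tool from outside, world axes, zero at the start.
- robot.current_ft_torque(): the same for the moment, N m.
- robot.current_gripper_width(): opening from 0.0 (shut) to 1.0 (fully open).
Only numpy, scipy, OpenCV 4.12 (cv2) and the standard library are available. Lean on these libraries where they do the work, as an engineer would, in place of code of your own. Each camera call takes 0.05 s, during which the arm holds its last target.

## Working session

There is one attempt and no reset: what is moved stays moved. The work goes in short steps, each a Python script; the robot and the scene stay as the last script left them, time stands still between calls to the robot, and variables do not carry over. Pictures are saved under pics/ and viewed, and the job is handed in when it is done.

```bash
mkdir -p pics; ls
python3 - <<'E'
from bench import robot
import cv2
print(robot.current_t())
for n in("side","top"):
    d=robot.get_image(n); cv2.imwrite(f"pics/{n}0.png",d["img"])
    print(n,{k:v for k,v in d.items() if k!="img"})
print(robot.current_t(),robot.current_tcp_pos(),robot.current_eef_rot(),robot.current_gripper_width())
E
```

```text
pics
0.0
side {'fovy': 55.17294889953128, 'cx': 253.60481280760396, 'cy': 191.14690030411947, 'eye': array([491.03312072, 904.83504448, 605.42856521]), 'orientation': array([-2.11314712,  0.02368331, -3.09045306])}
top {'fovy': 43.75172382901741, 'cx': 257.2530598117042, 'cy': 189.62605230584043, 'eye': array([ 393.12679814,   25.93526899, 1260.43404806]), 'orientation': array([-3.01668042,  0.0082246 , -1.59488568])}
0.1 [164.77609085 524.22290318 217.88823037] [-3.13995635e+00 -3.55361516e-04  2.83679326e+00] 0.9963531354081961
```

View pics/side0.png

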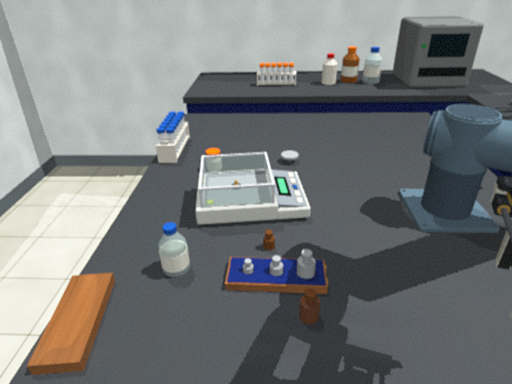

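View pics/top0.png

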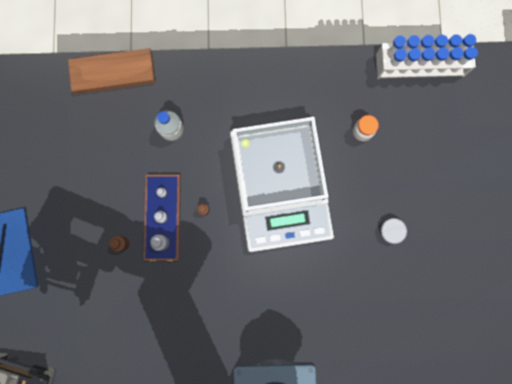

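The top view shows the pan as a grey disc at (394,231) and the spindle at (280,167) inside the glass. The case is at (162,217) with three steel weights at (161,192), (160,217) and (159,243). There are brown decoys at (203,210) and (118,244). The side view shows the pan at (289,156) and the weights at (248,266), (276,266) and (306,264). I'll measure these next.

```bash
cat > h.py <<'E'
import numpy as np, cv2
from scipy.spatial.transform import Rotation as Ro
def cam(d):
    H=d["img"].shape[0]; f=H/2/np.tan(np.radians(d["fovy"])/2)
    return f,d["cx"],d["cy"],np.array(d["eye"]),Ro.from_euler("xyz",d["orientation"]).as_matrix()
def ray(d,u,v):
    f,cx,cy,e,R=cam(d); r=R@np.array([(u-cx)/f,(v-cy)/f,1.]); return e,r/np.linalg.norm(r)
def onz(d,u,v,z):
    e,r=ray(d,u,v); return e+r*(z-e[2])/r[2]
def proj(d,p):
    f,cx,cy,e,R=cam(d); q=R.T@(np.array(p,float)-e); return np.array([cx+f*q[0]/q[2],cy+f*q[1]/q[2]])
def tri(d1,p1,d2,p2):
    e1,a=ray(d1,*p1); e2,b=ray(d2,*p2)
    s=np.linalg.lstsq(np.c_[a,-b],e2-e1,rcond=None)[0]
    x,y=e1+a*s[0],e2+b*s[1]; return (x+y)/2,np.linalg.norm(x-y)
E
python3 - <<'E'
from bench import robot
from h import *
T=robot.get_image("top");S=robot.get_image("side")
import pickle; pickle.dump((T,S),open("im0.pkl","wb"))
def crop(d,u0,v0,u1,v1,k,n):
    cv2.imwrite(n,cv2.resize(d["img"][v0:v1,u0:u1],None,fx=k,fy=k,interpolation=cv2.INTER_CUBIC))
crop(T,225,110,345,255,4,"pics/bal_top.png")
crop(T,100,165,220,270,5,"pics/case_top.png")
crop(S,190,140,320,225,6,"pics/bal_side.png")
crop(S,220,225,335,330,5,"pics/case_side.png")
E
```

```text
(no output)
```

View pics/bal_top.png

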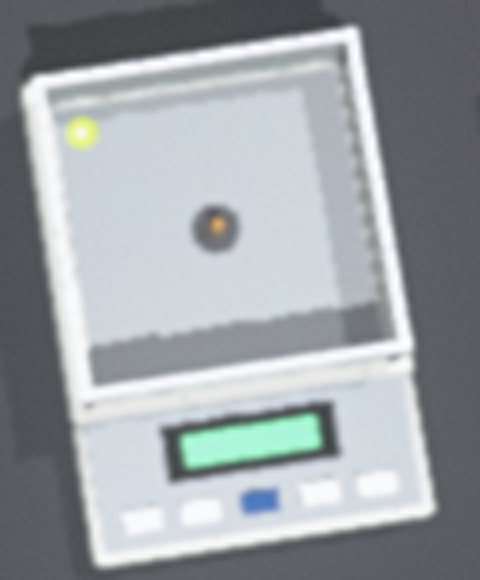

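View pics/case_top.png

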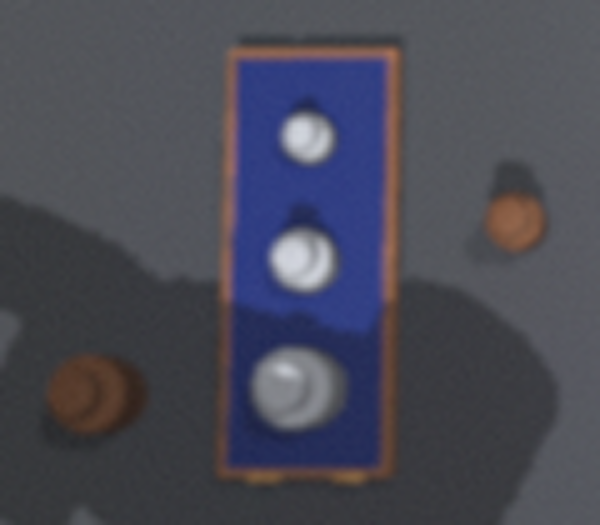

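View pics/bal_side.png

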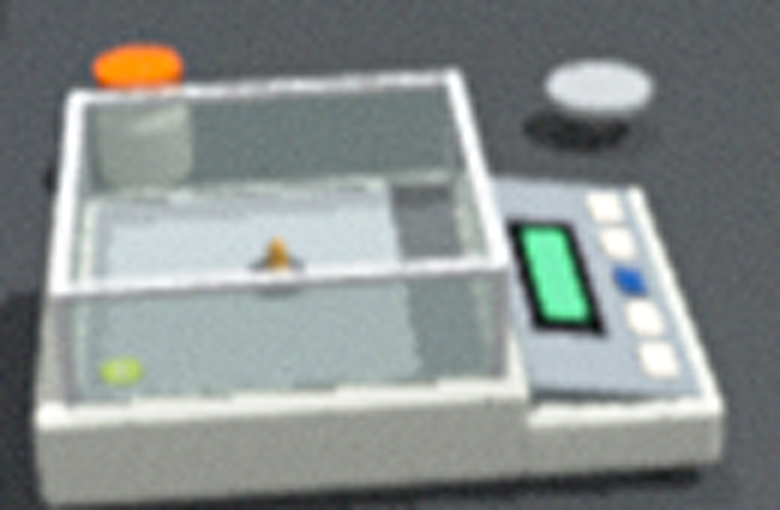

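View pics/case_side.png

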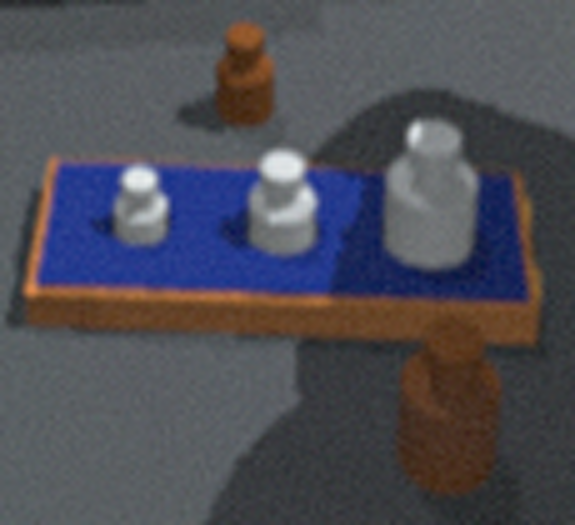

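The targets are clear. The middle steel weight in the case is at top (160,217) and side (276,266). The brown one of the same shape at top (203,210) is the decoy. Next I'll measure positions.

```bash
cat > m.py <<'E'
from h import *
import pickle
T,S=pickle.load(open("im0.pkl","rb"))
def masked(d,m,box):
    u0,v0,u1,v1=box; z=np.zeros_like(m); z[v0:v1,u0:u1]=m[v0:v1,u0:u1]
    c=max(cv2.findContours(z,cv2.RETR_EXTERNAL,cv2.CHAIN_APPROX_NONE)[0],key=cv2.contourArea); return c
def cen(c):
    m=cv2.moments(c); return np.array([m["m10"]/m["m00"],m["m01"]/m["m00"]])
def gray(d): return cv2.cvtColor(d["img"],cv2.COLOR_BGR2GRAY).astype(int)
# pan
ct=masked(T,(gray(T)>120).astype(np.uint8),(370,205,415,255)); cs=masked(S,(gray(S)>115).astype(np.uint8),(275,144,305,164))
et,es=cv2.fitEllipse(ct),cv2.fitEllipse(cs)
print("pan top",et,"side",es)
a=onz(T,*et[0],29); b=onz(S,*es[0],29)
print("pan z29",a,b,tri(T,et[0],S,es[0]))
for d,c in((T,ct),(S,cs)):
    P=np.array([onz(d,u,v,29)[:2] for u,v in c[:,0]]); (x,y),r=cv2.minEnclosingCircle(P.astype(np.float32)); print("circ",x,y,2*r)
# spindle (brass)
for d,box in((T,(265,150,295,185)),(S,(225,172,250,195))):
    h=cv2.cvtColor(d["img"],cv2.COLOR_BGR2HSV); m=((h[...,0]<28)&(h[...,0]>5)&(h[...,1]>90)).astype(np.uint8)
    c=masked(d,m,box); print("spindle",cen(c),cv2.boundingRect(c),onz(d,*cen(c),76))
g=gray(T); m=(g<125).astype(np.uint8); 
h=cv2.cvtColor(T["img"],cv2.COLOR_BGR2HSV)
c=masked(T,((g<140)|(h[...,1]>90)).astype(np.uint8),(268,155,292,180)); print("shoulder",cv2.fitEllipse(c),onz(T,*cv2.fitEllipse(c)[0],66))
# case: blue+wood
for d,box in((T,(140,168,185,266)),(S,(222,252,332,295))):
    h=cv2.cvtColor(d["img"],cv2.COLOR_BGR2HSV); m=((h[...,1]>110)).astype(np.uint8)
    c=masked(d,m,box); bx=cv2.boxPoints(cv2.minAreaRect(c)); 
    if d is T:
        P=np.array([onz(d,*p,22)[:2] for p in bx]); print("case",P.mean(0),np.linalg.norm(np.diff(P,axis=0),axis=1),np.degrees(np.arctan2(*(P[1]-P[0])[::-1])),np.degrees(np.arctan2(*(P[2]-P[1])[::-1])))
E
python3 m.py
```

```text
pan top ((393.83648681640625, 230.6535186767578), (24.904767990112305, 25.424440383911133), 137.42620849609375) side ((289.5737609863281, 154.02792358398438), (8.563285827636719, 18.2088680267334), 93.18466186523438)
pan z29 [ 433.26874689 -314.9142939    29.        ] [ 436.14634461 -312.44714997   29.        ] (array([ 434.66386936, -315.45256669,   27.46287451]), np.float64(2.695599523672697))
circ 433.0751647949219 -314.95989990234375 67.11968231201172
circ 435.05914306640625 -313.4440612792969 79.12387084960938
spindle [279. 166.] (278, 165, 3, 3) [600.45067748 -23.94058185  76.        ]
spindle [235.81481481 182.07407407] (235, 180, 3, 5) [603.06458843 -22.76265893  76.        ]
shoulder ((278.4741516113281, 166.6948699951172), (9.560794830322266, 10.06246280670166), 168.42706298828125) [600.45168689 -22.97814917  66.        ]
case [484.5642508  283.42253905] [209.67501758  75.71015649 209.49134163] -1.1620810538693682 -92.8972410720436
```

```bash
cat > m2.py <<'E'
from m import *
print('----')
hT=cv2.cvtColor(T["img"],cv2.COLOR_BGR2HSV); hS=cv2.cvtColor(S["img"],cv2.COLOR_BGR2HSV)
# case blue block edges
for lo in (60,75,90,):
    m=((hT[...,1]>lo)&(T["img"].max(2)>30)).astype(np.uint8); c=masked(T,m,(140,168,186,268)); r=cv2.minAreaRect(c); bx=cv2.boxPoints(r); P=np.array([onz(T,*p,22)[:2] for p in bx]); print("case",lo,r,P.mean(0),np.linalg.norm(np.diff(P,axis=0),axis=1),np.degrees(np.arctan2(*(P[1]-P[0])[::-1])))
# weights: low saturation bright
mt=((hT[...,1]<70)&(gray(T)>105)).astype(np.uint8); ms=((hS[...,1]<70)&(gray(S)>95)).astype(np.uint8)
for n,bt,bs,D in(("100",(152,184,171,200),(240,255,256,276),39),("200",(150,206,171,226),(266,252,287,277),49),("500",(147,230,172,253),(296,245,317,280),67.5)):
    a=masked(T,mt,bt); b=masked(S,ms,bs)
    print(n,cen(a),cv2.boundingRect(a),cen(b),cv2.boundingRect(b),onz(T,*cen(a),10+D*.6), onz(S,*cen(b),10+D*.5))
# rim outer corners: white bright
m=(gray(T)>195).astype(np.uint8)
c=masked(T,m,(225,110,335,215)); r=cv2.minAreaRect(c); bx=cv2.boxPoints(r); P=np.array([onz(T,*p,120)[:2] for p in bx]); print("rim",bx,P.mean(0),np.linalg.norm(np.diff(P,axis=0),axis=1),np.degrees(np.arctan2(*(P[1]-P[0])[::-1])))
E
python3 m2.py | sed -n '/----/,$p'
```

```text
----
case 60 ((161.0, 217.5), (87.0, 36.0), 90.0) [483.50193968 283.90458747] [ 94.6754501  225.94166604  92.54536888] -91.45509426897449
case 75 ((161.5, 217.5), (87.0, 35.0), 90.0) [483.46986766 282.60405385] [ 92.04397117 225.94166604  89.97313025] -91.45509426897455
case 90 ((161.0, 217.0), (80.0, 30.0), 90.0) [484.60303753 283.90128096] [ 78.83363465 207.82678685  77.20099353] -91.45206896985827
100 [161.01492537 192.1318408 ] (156, 188, 11, 10) [247.53566796 264.75226978] (240, 255, 14, 19) [547.12660498 281.54293726  33.4       ] [550.75382202 275.82793815  29.5       ]
200 [160.06074766 216.61682243] (154, 211, 13, 12) [275.88452656 264.6243264 ] (266, 254, 17, 22) [483.28813343 282.67440682  39.4       ] [486.24980557 279.25547086  34.5       ]
500 [158.36128364 241.90993789] (151, 235, 15, 15) [305.73051519 263.79128137] (297, 249, 19, 29) [418.7688453  284.54789335  50.5       ] [420.19784215 285.03466345  43.75      ]
rim [[229.83223 129.52621]
 [315.00287 116.21832]
 [330.25073 213.8046 ]
 [245.08008 227.11249]] [580.3906301  -24.09977092] [210.98766581 241.53821651 205.56816988] -82.40156478487911
```

```bash
python3 - <<'E'
from bench import robot
import numpy as np
for nm,p in(("pan",(434.2,-314.3,120)),("panlow",(434.2,-314.3,6)),("spin",(601.5,-23.3,200)),("wt",(484.5,282,120))):
    for psi in (8,98,188,-82):
        q=robot.inverse_kinematics(p,[np.pi,0,np.radians(psi)]); print(nm,psi,None if q is None else np.round(q,2))
E
cat > rim.py <<'E'
from m import *
print('----')
g=cv2.GaussianBlur(cv2.cvtColor(T["img"],cv2.COLOR_BGR2GRAY),(3,3),0).astype(np.float32)
cor=np.array([[28,84],[353,33],[406,353],[88,390]])/4+np.array([225,110])-.4
L=[]
from scipy.ndimage import map_coordinates
for i in range(4):
    a,b=cor[i],cor[(i+1)%4]; t=(b-a)/np.linalg.norm(b-a); n=np.array([-t[1],t[0]])
    pts=[]
    for s in np.linspace(.12,.88,30):
        p=a+(b-a)*s; o=np.arange(-4,4.01,.1); q=p+o[:,None]*n
        v=map_coordinates(g,[q[:,1],q[:,0]],order=1); k=v.argmax(); w=(v>v.max()-25)&(abs(o-o[k])<1.5); pts.append(q[w].mean(0))
    pts=np.array(pts,np.float32); l=cv2.fitLine(pts,cv2.DIST_HUBER,0,.01,.01).ravel(); L.append(l)
    print(i,l,"resid",np.std((pts-l[2:])@np.array([-l[1],l[0]])))
C=[]
for i in range(4):
    l,k=L[i-1],L[i]; s=np.linalg.solve(np.c_[l[:2],-k[:2]],k[2:]-l[2:]); C.append(l[2:]+s[0]*l[:2])
P=np.array([onz(T,*c,120)[:2] for c in C]); print(P,P.mean(0)); d=np.roll(P,-1,0)-P; print(np.linalg.norm(d,axis=1),np.degrees(np.arctan2(d[:,1],d[:,0])))
E
python3 rim.py | sed -n '/----/,$p'
```

```text
pan 8 [-0.83  0.32  1.71 -0.    1.11  0.6 ]
pan 98 [-0.83  0.32  1.71  0.    1.11 -0.97]
pan 188 [-0.83  0.32  1.71  0.    1.11 -2.55]
pan -82 [-0.83  0.32  1.71 -0.    1.11  2.17]
panlow 8 [-0.83  0.47  1.82 -0.    0.85  0.6 ]
panlow 98 [-0.83  0.47  1.82  0.    0.85 -0.97]
panlow 188 [-0.83  0.47  1.82  0.    0.85 -2.55]
panlow -82 [-0.83  0.47  1.82 -0.    0.85  2.17]
spin 8 [-0.22  0.36  1.43 -0.    1.34  1.21]
spin 98 [-0.22  0.36  1.43  0.    1.34 -0.36]
spin 188 [-0.22  0.36  1.43  0.    1.34 -1.93]
spin -82 [-0.22  0.36  1.43 -0.    1.34  2.78]
wt 8 [ 0.33  0.36  1.65 -0.    1.13  1.76]
wt 98 [ 0.33  0.36  1.65 -0.    1.13  0.19]
wt 188 [ 0.33  0.36  1.65  0.    1.13 -1.38]
wt -82 [ 0.33  0.36  1.65  0.    1.13 -2.95]
----
0 [ 9.8817146e-01 -1.5335302e-01  2.7845117e+02  1.2358201e+02] resid 0.050671127
1 [1.7261913e-01 9.8498863e-01 3.1885190e+02 1.5622995e+02] resid 0.0734815
2 [ 9.8811448e-01 -1.5371989e-01  2.8964655e+02  2.0176929e+02] resid 0.19072607
3 [1.5432291e-01 9.8802048e-01 2.3979019e+02 1.6871468e+02] resid 0.26859817
[[ 683.44598479   85.5723865 ]
 [ 708.89675538 -106.82679939]
 [ 516.6611454  -132.10954614]
 [ 491.56073425   59.84294783]] [600.14115496 -23.3802528 ]
[194.0752134  193.89107    193.58664878 193.60256555] [ -82.4646018  -172.50748598   97.4499354     7.63710234]
```

Run:
```python
from bench import robot
import numpy as np
r=np.radians; O1=[np.pi,0,r(97.5)]; O2=[np.pi,0,r(7.5)]
st=lambda:print(round(robot.current_t(),2),np.round(robot.current_tcp_pos(),2),np.round(robot.current_eef_rot(),3),round(robot.current_gripper_width(),3),np.round(robot.current_contact_force(),2))
robot.move_ptp([433.5,-314.5,200],O1); st()
robot.move_linear([433.5,-314.5,60],O1,200)
robot.move_linear([433.5,-314.5,7],O1,60,f_stop=8); st()
robot.move_gripper(0.0); st()
robot.move_gripper(0.85); st()
```

```text
3.29 [ 433.92 -313.88  200.03] [ 3.141 -0.     1.703] 1.0 [-0.77  0.28  0.61]
5.17 [ 433.73 -314.75    7.27] [3.141e+00 1.000e-03 1.702e+00] 0.996 [ 0.65 -0.05 -0.55]
5.77 [ 433.58 -314.55    7.16] [3.141 0.    1.702] 0.677 [-0.   -1.15  1.97]
6.28 [ 433.45 -314.48    6.93] [-3.142 -0.     1.702] 0.851 [0.14 1.21 0.11]
```

```bash
python3 - <<'E'
from bench import robot
import numpy as np, pickle, cv2
r=np.radians; O2=[np.pi,0,r(7.5)]
st=lambda:print(round(robot.current_t(),2),np.round(robot.current_tcp_pos(),2),np.round(robot.current_eef_rot(),3),round(robot.current_gripper_width(),3),np.round(robot.current_contact_force(),2))
robot.move_ptp([433.5,-314.5,7],O2); st()
robot.move_gripper(0.0); st()
robot.move_gripper(0.85); st()
robot.move_linear([433.5,-314.5,60],O2,150)
robot.move_ptp([430,-120,220],O2); st()
T,S=robot.get_image("top"),robot.get_image("side")
pickle.dump((T,S),open("im1.pkl","wb")); cv2.imwrite("pics/top1.png",T["img"]); cv2.imwrite("pics/side1.png",S["img"])
E
sed 's/im0/im1/' m.py > m_1.py; python3 m_1.py | head -5
```

```text
7.68 [ 433.5  -314.5     7.01] [ 3.142 -0.     0.132] 0.852 [-0.4  -0.53 -0.47]
8.1 [ 433.58 -314.63    7.03] [ 3.141 -0.     0.131] 0.682 [ 0.26 -1.06  0.2 ]
8.62 [ 433.49 -314.48    7.  ] [-3.142  0.     0.131] 0.851 [-0.64 -0.32 -0.56]
10.11 [ 429.76 -120.47  218.88] [-3.141e+00  1.000e-03  1.310e-01] 0.849 [ 0.7   0.12 -0.89]
pan top ((382.5845031738281, 228.03848266601562), (32.29240417480469, 44.33769226074219), 174.2455596923828) side ((289.8020935058594, 154.2231903076172), (8.863743782043457, 18.1947078704834), 93.16370391845703)
pan z29 [ 440.64932354 -286.53714051   29.        ] [ 435.37443972 -310.80090798   29.        ] (array([ 438.39187048, -282.99980293,   42.3419939 ]), np.float64(3.492339523364474))
circ 443.03729248046875 -275.96075439453125 121.05892181396484
circ 435.1561279296875 -309.4164733886719 82.73475646972656
spindle [278.9047619 165.9047619] (278, 165, 3, 3) [600.69921232 -23.70880427  76.        ]
```

View pics/top1.png

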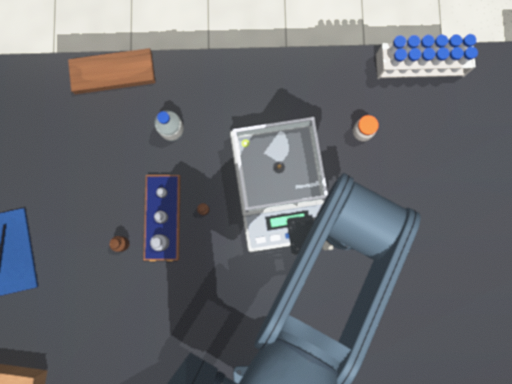

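View pics/side1.png

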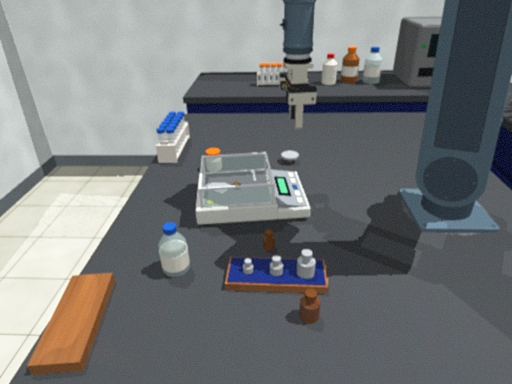

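The arm hides the pan from the top camera, though the side view shows it clearly at (290,154). I'll swing the arm clear for one clean top picture. The pan now sits at a known tool position, (433.5,-314.5).

```bash
python3 - <<'E'
from bench import robot
import numpy as np, pickle, cv2
r=np.radians; O2=[np.pi,0,r(7.5)]
q=robot.inverse_kinematics([430,-120,220],O2); q=list(robot.current_qpos()); q[0]=0.9
robot.move_j(q); print(robot.current_t())
T,S=robot.get_image("top"),robot.get_image("side")
pickle.dump((T,S),open("im1.pkl","wb")); cv2.imwrite("pics/top2.png",T["img"])
E
python3 m_1.py | head -7; sed 's/from m /from m_1 /' rim.py>rim_1.py; python3 rim_1.py | tail -7
```

```text
12.3
pan top ((393.40765380859375, 230.82789611816406), (24.654308319091797, 25.641542434692383), 122.61699676513672) side ((289.8426208496094, 154.10971069335938), (8.601766586303711, 18.54328155517578), 93.56282043457031)
pan z29 [ 432.8506029  -313.79206778   29.        ] [ 435.1963255  -311.75789476   29.        ] (array([ 433.98621189, -314.23384508,   27.73395765]), np.float64(2.1942101618570695))
circ 432.47125244140625 -313.7424621582031 66.7459945678711
circ 435.1561279296875 -309.4164733886719 82.73475646972656
spindle [278.9047619 165.9047619] (278, 165, 3, 3) [600.69921232 -23.70880427  76.        ]
spindle [235.9 182.2] (235, 180, 3, 5) [602.74651678 -22.02441273  76.        ]
shoulder ((278.4741516113281, 166.6948699951172), (9.560794830322266, 10.06246280670166), 168.42706298828125) [600.45168689 -22.97814917  66.        ]
2 [ 9.8821837e-01 -1.5305047e-01  2.8964771e+02  2.0177922e+02] resid 0.19118743
3 [1.5853405e-01 9.8735350e-01 2.3967868e+02 1.6769557e+02] resid 0.2673575
[[ 683.38506574   85.84351431]
 [ 708.93495175 -106.87097281]
 [ 516.56930551 -132.05246744]
 [ 491.67702357   59.31968362]] [600.14158664 -23.44006058]
[194.4007979  194.00682854 192.98426335 193.53420118] [ -82.44782833 -172.542141     97.41100519    7.87716877]
```

View pics/top2.png

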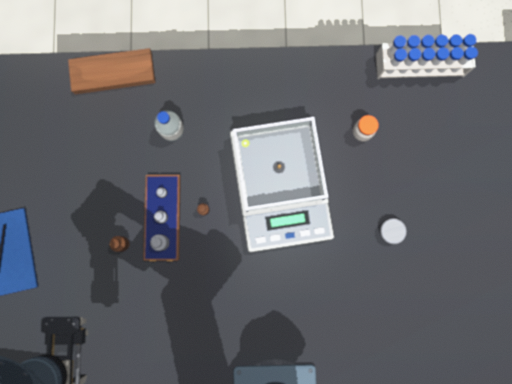

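Run:
```python
from bench import robot
import numpy as np, pickle, cv2
r=np.radians; O2=[np.pi,0,r(7.5)]
st=lambda:print(round(robot.current_t(),2),np.round(robot.current_tcp_pos(),2),np.round(robot.current_eef_rot(),3),round(robot.current_gripper_width(),3),np.round(robot.current_contact_force(),2))
robot.move_gripper(0.9)
robot.move_ptp([433.5,-314.5,100],O2); st()
robot.move_linear([433.5,-314.5,7],O2,100,f_stop=8); st()
robot.move_gripper(0.0); st()
robot.move_linear([433.5,-314.5,190],O2,150); st()
robot.move_linear([600.95,-24.1,190],O2,220)
robot.move_linear([600.95,-24.1,100],O2,120); robot.sleep(.3); st()
S=robot.get_image("side"); T=robot.get_image("top")
pickle.dump((T,S),open("im2.pkl","wb")); cv2.imwrite("pics/side3.png",cv2.resize(S["img"][100:230,180:320],None,fx=5,fy=5,interpolation=cv2.INTER_CUBIC))
cv2.imwrite("pics/side3f.png",S["img"])
```

```text
15.47 [ 433.96 -313.76  100.18] [ 3.142 -0.     0.132] 0.903 [-0.44 -0.04 -0.37]
16.56 [ 433.88 -314.89    7.55] [ 3.141e+00 -1.000e-03  1.310e-01] 0.901 [0.09 0.75 0.71]
17.03 [ 433.68 -314.69    7.4 ] [ 3.141 -0.     0.131] 0.681 [-0.85  0.7   3.04]
18.4 [ 433.03 -314.    188.96] [-3.14e+00  1.00e-03  1.31e-01] 0.68 [ 1.11 -0.26 -1.17]
21.27 [601.28 -24.11 100.65] [ 3.141e+00 -1.000e-03  1.310e-01] 0.68 [-0.31  0.15 -1.28]
```

View pics/side3.png

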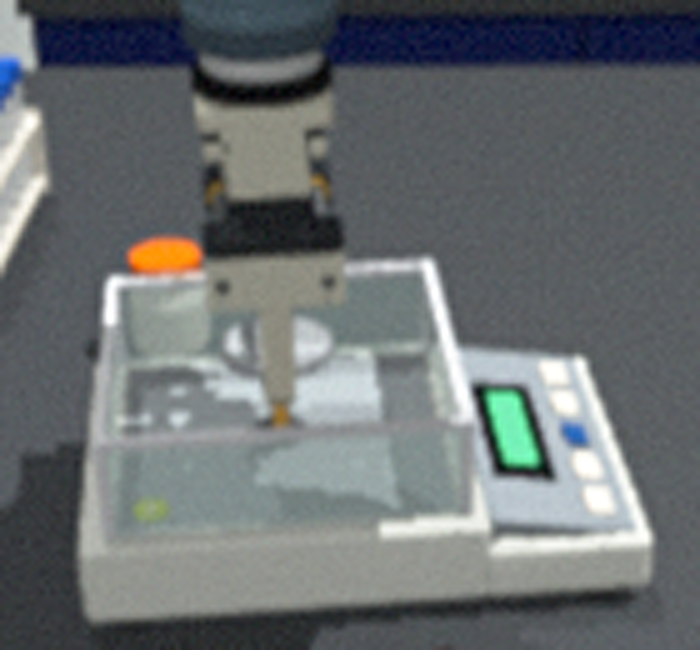

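The pan is held level over the spindle: its disc spans crop x 222–332 and the brass tip is at (281,412). I'll compare that offset with the one expected from the calibration.

Run:
```python
import pickle
from h import *
T,S=pickle.load(open("im2.pkl","rb"))
for z in (70,78,82,93,117.5,122): print(z,proj(S,(600.95,-24.1,z)),proj(S,(605.95,-24.1,z)))
g=cv2.GaussianBlur(cv2.cvtColor(S["img"],cv2.COLOR_BGR2GRAY),(3,1),0).astype(int)
for v in (166,167,168,169,170): print(v,g[v,218:252])
h=cv2.cvtColor(S["img"],cv2.COLOR_BGR2HSV); m=(h[...,0]<28)&(h[...,0]>5)&(h[...,1]>90); 
ys,xs=np.nonzero(m[172:195,225:250]); print(xs.mean()+225,ys.mean()+172,len(xs))
```

```text
70 [236.67547484 183.63125547] [234.97615067 183.62275256]
78 [236.5453808  181.25487702] [234.8395505  181.24696161]
82 [236.47995744 180.05981341] [234.77085537 180.05219524]
93 [236.29873513 176.74949434] [234.58057061 176.74270583]
117.5 [235.88807488 169.2481195 ] [234.14937628 169.24324518]
122 [235.81157213 167.85067288] [234.06904849 167.8461604 ]
166 [159 159 159 149 132 125 134 160 186 179 141 114 123 144 148 141 137 136
 137 141 157 180 192 197 198 194 186 166 140 125 119 117 118 118]
167 [160 162 160 148 129 123 140 175 201 190 150 118 120 139 145 140 136 137
 139 143 159 181 195 198 198 197 194 179 149 124 116 117 118 117]
168 [158 157 151 135 120 119 142 182 211 202 164 129 125 140 146 142 139 138
 138 143 164 193 207 206 205 206 205 190 159 133 126 127 125 124]
169 [155 153 143 128 119 122 144 183 211 209 178 139 127 141 149 143 138 136
 137 144 168 202 220 223 224 224 214 191 165 154 158 162 163 165]
170 [147 141 135 132 128 126 134 156 183 186 166 141 132 143 152 146 138 135
 136 143 166 198 215 215 212 209 196 174 161 166 176 181 187 196]
235.8 182.7 10
```

The pan reads u≈235.1 against 235.85 expected, and the spindle reads 235.8 against 236.55. The bias is the same for both, so they are aligned in x. I'll lower gently.

Run:
```python
from bench import robot
import numpy as np
r=np.radians; O2=[np.pi,0,r(7.5)]
st=lambda *a:print(*a,round(robot.current_t(),2),np.round(robot.current_tcp_pos(),2),np.round(robot.current_eef_rot(),3),round(robot.current_gripper_width(),3),np.round(robot.current_contact_force(),2),np.round(robot.current_ft_torque(),2))
st()
for z in (88,83,78,75):
    s=robot.move_linear([600.95,-24.1,z],O2,25,f_stop=5); robot.sleep(.15); st(s)
    if s: break
```

```text
21.38 [601.11 -24.1  100.36] [ 3.141e+00 -1.000e-03  1.310e-01] 0.675 [ 0.31  0.03 -1.91] [-0.05  0.16 -0.02]
False 22.16 [601.14 -24.11  88.19] [ 3.141 -0.     0.131] 0.675 [ 0.21 -0.28 -1.05] [0.01 0.14 0.07]
False 22.66 [600.98 -24.09  83.01] [ 3.142 -0.     0.131] 0.679 [-0.21 -0.56 -2.13] [-0.    0.13 -0.  ]
False 23.16 [600.99 -24.13  78.02] [ 3.142 -0.     0.131] 0.677 [ 0.39 -0.12 -1.19] [-0.01  0.13  0.03]
False 23.57 [600.98 -24.11  75.01] [ 3.142 -0.     0.131] 0.676 [ 0.19  0.11 -0.73] [-0.02  0.18 -0.05]
```

Inserted freely with no side load. Now the last 1–2 mm until it touches.

Run:
```python
from bench import robot
import numpy as np, pickle, cv2
r=np.radians; O2=[np.pi,0,r(7.5)]
st=lambda *a:print(*a,round(robot.current_t(),2),np.round(robot.current_tcp_pos(),2),round(robot.current_gripper_width(),3),np.round(robot.current_contact_force(),2),np.round(robot.current_ft_torque(),2))
for z in (74.2,73.6,73.1,72.7):
    s=robot.move_linear([600.95,-24.1,z],O2,15,f_stop=4); robot.sleep(.1); st(s)
    if s or robot.current_contact_force()[2]>1.5: break
p=robot.current_tcp_pos()
robot.move_gripper(0.85); st("open")
robot.move_linear([600.95,-24.1,110],O2,60); st()
robot.move_linear([600.95,-24.1,190],O2,150)
robot.move_ptp([484.5,282,190],[np.pi,0,r(-1.3)]); st()
T,S=robot.get_image("top"),robot.get_image("side")
pickle.dump((T,S),open("im3.pkl","wb")); cv2.imwrite("pics/top4.png",cv2.resize(T["img"][100:260,100:345],None,fx=3,fy=3,interpolation=cv2.INTER_CUBIC)); cv2.imwrite("pics/side4.png",cv2.resize(S["img"][120:320,180:340],None,fx=3,fy=3,interpolation=cv2.INTER_CUBIC))
```

```text
False 23.93 [600.95 -24.11  74.21] 0.677 [ 0.12  0.39 -0.77] [-0.02  0.17 -0.02]
False 24.27 [600.95 -24.12  73.58] 0.68 [-1.   -0.46 -0.94] [-0.01  0.12  0.  ]
False 24.62 [601.04 -24.11  73.41] 0.677 [-1.86  0.65  2.89] [ 0.    0.29 -0.06]
open 25.14 [600.92 -24.09  72.99] 0.845 [ 0.11 -0.47 -1.04] [-0.01  0.15 -0.01]
25.91 [600.77 -24.07 109.93] 0.851 [-0.2   0.66 -0.58] [-0.04  0.18 -0.03]
27.83 [485.   281.25 189.64] 0.85 [ 0.11 -0.48 -0.08] [-0.    0.14  0.06]
```

View pics/top4.png

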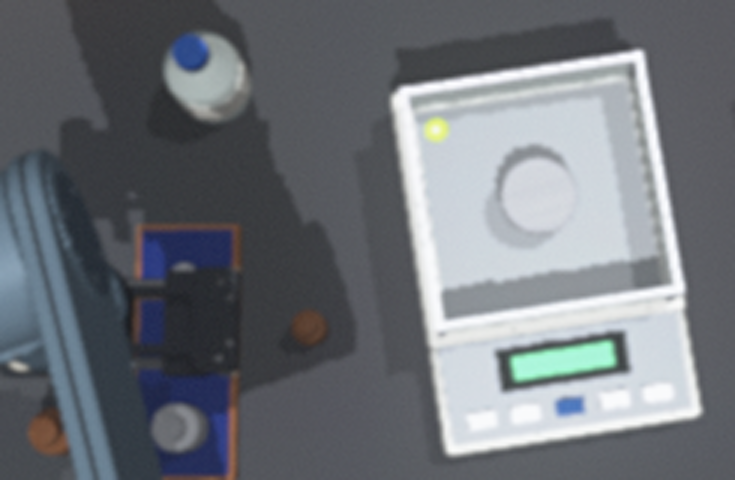

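View pics/side4.png

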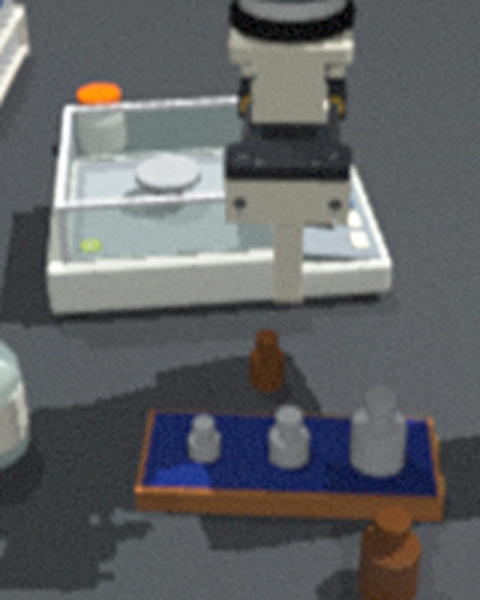

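The pan is seated: disc at top-crop (537,195), level in the side view at (168,173). Contact came at TCP 73.4, which is the expected seat height. The gripper sits above the case, over the middle weight (side crop (288,438)). Brown look-alikes are at side crop (267,360) and (390,550), both outside the case. Next I'll check the pan's centre numerically and grip the weight by its body.

Run:
```python
from bench import robot
import numpy as np, pickle, cv2
from h import *
T,S=pickle.load(open("im3.pkl","rb"))
# pan edge ring on light deck: use side view bright ellipse
g=cv2.cvtColor(S["img"],cv2.COLOR_BGR2GRAY)
print("expected pan side",proj(S,(600.95,-24.1,95)),"top",proj(T,(600.95,-24.1,95)))
r=np.radians; O=[np.pi,0,r(-1.3)]
st=lambda *a:print(*a,round(robot.current_t(),2),np.round(robot.current_tcp_pos(),2),round(robot.current_gripper_width(),3),np.round(robot.current_contact_force(),2))
robot.move_gripper(0.6)
robot.move_linear([484.2,282,75],O,150); 
s=robot.move_linear([484.2,282,25],O,50,f_stop=6); robot.sleep(.2); st(s)
S=robot.get_image("side"); cv2.imwrite("pics/side5.png",cv2.resize(S["img"][180:310,210:340],None,fx=4,fy=4,interpolation=cv2.INTER_CUBIC))
if not s:
    robot.move_gripper(0.0); robot.sleep(.2); st()
    S=robot.get_image("side"); cv2.imwrite("pics/side6.png",cv2.resize(S["img"][180:310,210:340],None,fx=4,fy=4,interpolation=cv2.INTER_CUBIC))
```

```text
expected pan side [236.2655778  176.14382196] top [279.34209786 164.4647797 ]
False 30.81 [484.42 282.09  25.36] 0.596 [-0.14  0.48 -0.45]
31.61 [484.26 282.11  25.05] 0.313 [-0.07  1.3  -0.59]
```

View pics/side5.png

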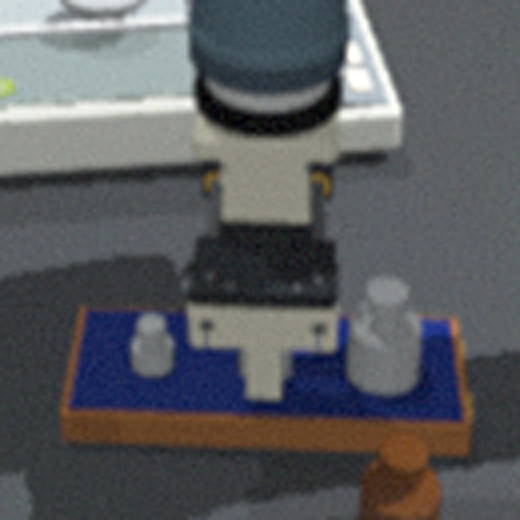

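View pics/side6.png

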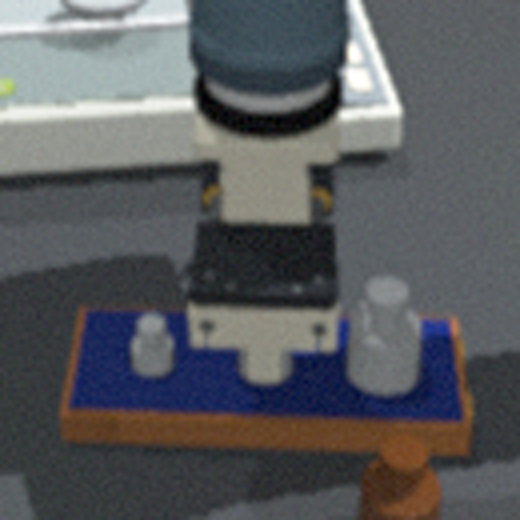

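The gripper closed to 29 mm, so it is on the 30 mm body. I'll lift, inspect and carry it over the glass.

Run:
```python
from bench import robot
import numpy as np, pickle, cv2
r=np.radians; O=[np.pi,0,r(-1.3)]
st=lambda *a:print(*a,round(robot.current_t(),2),np.round(robot.current_tcp_pos(),2),np.round(robot.current_eef_rot(),3),round(robot.current_gripper_width(),3),np.round(robot.current_contact_force(),2))
robot.move_linear([484.2,282,50],O,40); st()
robot.move_linear([484.2,282,205],O,120); robot.sleep(.3); st()
S=robot.get_image("side"); cv2.imwrite("pics/side7.png",cv2.resize(S["img"][100:310,180:340],None,fx=3.5,fy=3.5,interpolation=cv2.INTER_CUBIC)[:600*1])
cv2.imwrite("pics/side7.png",cv2.resize(S["img"][130:300,190:340],None,fx=3.5,fy=3.5,interpolation=cv2.INTER_CUBIC))
```

```text
32.43 [484.05 281.94  49.96] [ 3.142  0.    -0.023] 0.311 [ 0.94 -0.34 -1.95]
34.17 [484.09 281.95 204.64] [ 3.141e+00  1.000e-03 -2.300e-02] 0.31 [-0.19 -0.53 -0.99]
```

View pics/side7.png

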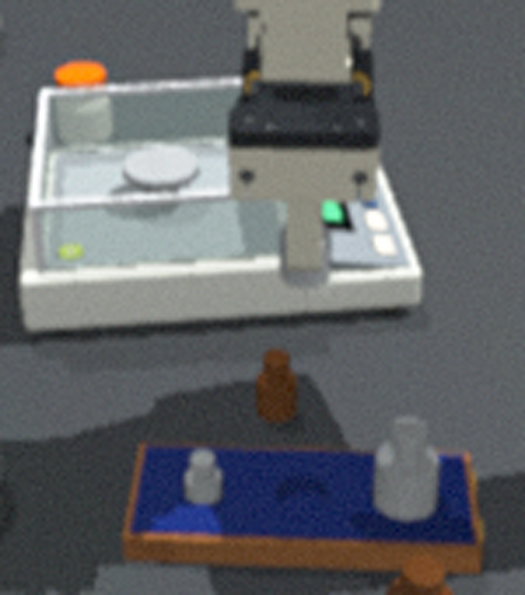

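The weight hangs upright under the fingers at (305,260), its recess is empty, and both neighbours are still in place. The pan is level at (160,167). Now I'll carry it over.

Run:
```python
from bench import robot
import numpy as np, pickle, cv2
r=np.radians; O2=[np.pi,0,r(7.5)]
st=lambda *a:print(*a,round(robot.current_t(),2),np.round(robot.current_tcp_pos(),2),np.round(robot.current_eef_rot(),3),round(robot.current_gripper_width(),3),np.round(robot.current_contact_force(),2))
robot.move_linear([600.95,-24.1,205],O2,180); st()
robot.move_linear([600.95,-24.1,140],O2,80); robot.sleep(.3); st()
S=robot.get_image("side"); pickle.dump(S,open("im8.pkl","wb")); cv2.imwrite("pics/side8.png",cv2.resize(S["img"][110:220,180:320],None,fx=5,fy=5,interpolation=cv2.INTER_CUBIC))
```

```text
36.19 [600.71 -23.28 205.07] [-3.141  0.     0.132] 0.316 [ 0.02  0.23 -1.83]
37.45 [601.15 -24.15 140.4 ] [ 3.141e+00 -1.000e-03  1.310e-01] 0.312 [ 0.22 -0.44 -1.65]
```

View pics/side8.png

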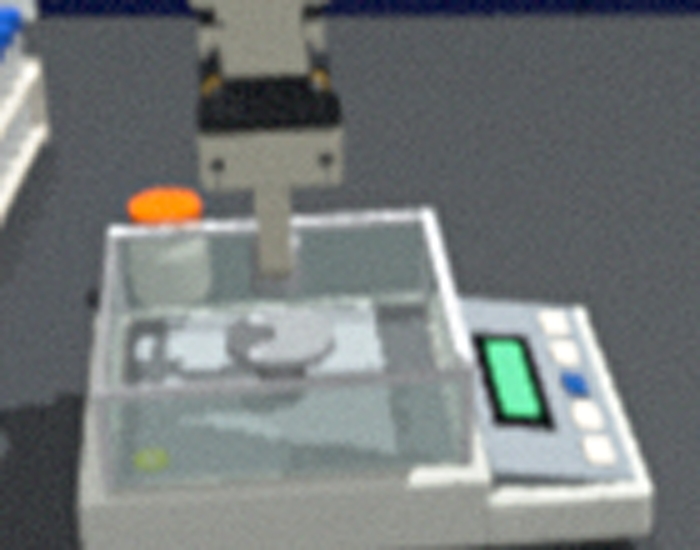

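Run:
```python
import pickle
from h import *
S=pickle.load(open("im8.pkl","rb"))
c=S["img"][138:195,215:262]; c=cv2.convertScaleAbs(c,alpha=1.5,beta=-80)
cv2.imwrite("pics/side8b.png",cv2.resize(c,None,fx=10,fy=10,interpolation=cv2.INTER_CUBIC))
for z in (95,125,140,154): print(z,proj(S,(600.95,-24.1,z))-[215,138])
```

```text
95 [21.2655778  38.14382196]
125 [20.76038197 28.91560171]
140 [20.50214604 24.19850399]
154 [20.25763473 19.73210886]
```

View pics/side8b.png

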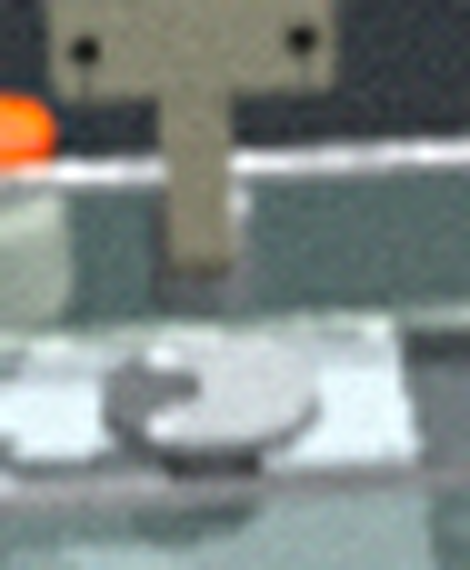

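The weight's underside is near row 308 in this crop, about 30 mm above the pan, and it is centred on the fingers. The pan sits flat and centred (columns 103–320). I'll lower it to a 10 mm gap.

Run:
```python
from bench import robot
import numpy as np, pickle, cv2
r=np.radians; O2=[np.pi,0,r(7.5)]
st=lambda *a:print(*a,round(robot.current_t(),2),np.round(robot.current_tcp_pos(),2),np.round(robot.current_eef_rot(),3),round(robot.current_gripper_width(),3),np.round(robot.current_contact_force(),2))
s=robot.move_linear([600.95,-24.1,120],O2,25,f_stop=5); robot.sleep(1.5); st(s)
S=robot.get_image("side"); c=S["img"][138:195,215:262]; c=cv2.convertScaleAbs(c,alpha=1.5,beta=-80)
cv2.imwrite("pics/side9b.png",cv2.resize(c,None,fx=10,fy=10,interpolation=cv2.INTER_CUBIC)); cv2.imwrite("pics/side9.png",S["img"])
T=robot.get_image("top"); cv2.imwrite("pics/top9.png",T["img"])
```

```text
False 39.95 [600.96 -24.11 119.99] [-3.142  0.     0.131] 0.315 [-0.13  0.16 -1.13]
```

View pics/side9b.png

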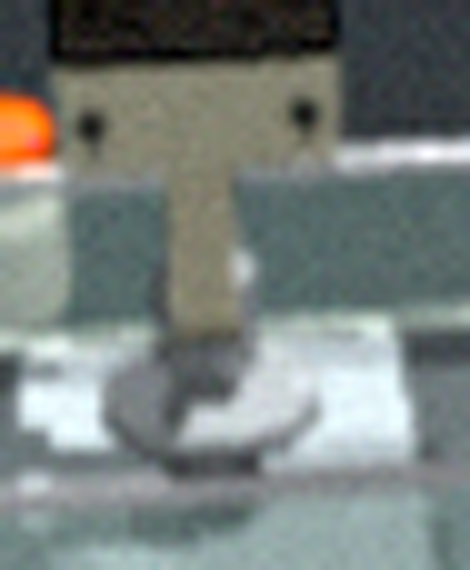

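View pics/side9.png

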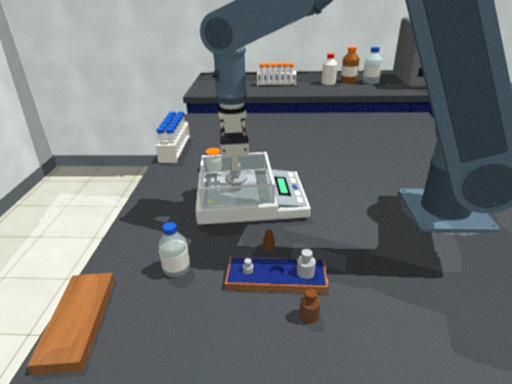

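View pics/top9.png

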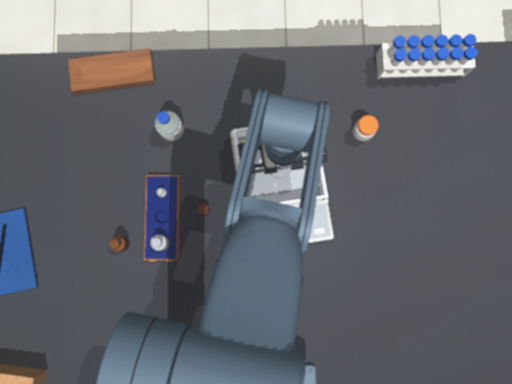

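The weight is held centred over the pan, underside near row 370, with the pan undisturbed. The bottle, jar and the other two weights are where they started. I'll hold a little longer for the zero, then hand in.

Run:
```python
from bench import robot
import numpy as np
robot.sleep(3)
print(robot.current_t(),robot.current_tcp_pos(),robot.current_contact_force(),np.abs(robot.current_joint_vel()).max(),robot.current_gripper_width())
robot.hand_in()
```

```text
43.05 [600.94798666 -24.10076624 119.99735472] [ 0.63513703 -0.16891317 -2.13584696] 0.0017325317920968324 0.31121392198109726
the job is handed in; nothing more can be done
```

The pan is back on the spindle and released. I handed the job in at about 43 s, with the 200 g weight held still and upright about 10 mm above the middle of the pan.

- **Pan:** It slid onto the spindle with no noticeable side force. It touched the shoulder at the expected height (tool at 73.4 mm) with about 4 N of push, then I let go. The pictures afterwards show it level and centred.
- **Weight:** I gripped the body of the middle steel weight, not the brown look-alike, and lifted it over the glass. In the last readings the tool was at [600.9, -24.1, 120.0] mm, which puts the weight's underside near 105 mm against 95 mm for the pan top. The arm was steady and I saw no contact force.
- **Surroundings:** The last pictures show the 500 g and 100 g weights, the bottle and the jar where they started. Nothing in the readings or pictures suggests the glass was touched.

**Limits of the checks:**
- The two cameras disagreed by about 2–3 mm. I corrected this by gripping the pan at a known tool position and comparing.
- The 10 mm gap comes from the tool position; the side picture agrees with it only roughly.
- I could not check the weight's front-to-back (y) position over the pan: the arm blocked the top camera, and the side camera measures that direction poorly.

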